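# Pin the hinge lugs in line on the tilted welding fixture

## Task

Line up the three hinge lugs for welding: lift the straight locating pin out of the rack and thread it down through all three lugs of the tilted fixture until its collar sits on the top lug, then swing the keeper fully across, to its stop, so that it traps the collar. Leave the tapered drift in the rack, leave the other things on the bench alone, and let go at the end.

Things in the scene. Friction and masses are not known exactly. Their poses are not given: they have to be found in the camera images.
- pin: Straight steel locating pin, 170 mm long, 0.3 kg. Origin on its axis in the collar's underside, z towards the grip. Collar 48 mm dia, z = 0 to 8 mm; grip round, 26 mm dia, z = 8 to 50 mm; shank 18 mm dia, z = 0 to -106 mm, then a conical nose to 8 mm dia at z = -120 mm. At first it hangs upright in one of the rack's holes, collar on the rack's top plate.
- pin_tip (a point): The end of the pin's conical nose, on its axis.
- drift: Dark tapered drift: domed head 38 mm in diameter and 30 mm tall, no collar; conical shank 115 mm long. It hangs in the rack's other hole (which is which varies). Origin on its axis under the head, at the rack's top plate.
- rack: Fixed pin rack: steel top plate 70 x 210 x 12 mm, upper face 140 mm above the table, on two end plates over a 90 x 210 mm foot. Origin on the table under its centre. Two through holes of 22 mm diameter at y = -47.5 and +47.5 mm, x = 0 in its frame.
- lugs: Tilted part of the fixed fixture: three flat lugs 12 mm thick with aligned, chamfered through holes of 22 mm dia. Origin: centre of the hole in the top lug's top face, 150 mm above the table. z: axis of the holes, up, leaning 30 degrees from vertical; y level; x up the slope, away from where z leans. Lugs' top faces at z = 0, -42, -84 mm. With the pin home, its origin and z axis match these.
- fixture: Base plate of the same fixture, 220 x 150 x 12 mm, fixed to the table; origin on the table under its centre, z up. The lugs' origin is at x = -55, z = 150 mm in its frame; they lean to its -x. In the lugs' frame the lugs span y = -33 to 33 mm, x = -32 to 32 (top lug to 88) mm; a plate joins them at y = 32 to 45 mm, below z = -12 mm.
- keeper (a joint): Keeper angle, rad: 0 = fully across, at its stop, nose over the collar; up to 1.9 = open (anticlockwise from above). Stays where left; 2 N on the post moves it. Flat bar, pivot parallel to the lugs' z at x = 58 mm, y = 0 in their frame, 10.5 to 18.5 mm above the top lug; nose reaches 41 mm from the pivot, post on its tail, across the pivot. It passes the collar only if the pin is home within 2 mm.
- keeper_post (a point): Point on the axis of the keeper's round post (14 mm dia, 42 mm long, parallel to the lugs' z), 20 mm below its top and 40.5 mm above the top lug's face. In the lugs' frame it stands at x = 58 + 42 cos(angle), y = 42 sin(angle) mm.
- tape_measure: Bystander: yellow pocket tape measure, 35 x 100 x 64 mm, on the table. Origin under it.
- pin_spanner: Bystander: dark flat pin spanner, 40 x 128 x 12 mm, on the table. Origin under its middle.
- angle_offcut: Bystander: piece of angle iron, 170 x 40 x 40 mm, on the table. Origin under its middle.

How it is judged:
On the way, in this order (a step that is already met when the one before it is completed fails the run):
1. The pin is through all three lugs, its collar down on the top lug (z of pin in the frame of lugs below 0.003 m and z of pin_tip in the frame of lugs below -0.112 m and distance between pin and lugs below 0.006 m and angle between the z axis of pin and the z axis of lugs, either way round below 0.06 rad), for 0.2 s.
2. The keeper is fully across, over the collar (value of joint keeper below 0.15 rad), for 0.2 s.
At the end, for the whole second after the job is handed in: The pin stands through all three lugs, its collar on the top lug within 3 mm, on the holes' axis within 6 mm and in line with it within 0.06 rad, at rest and released; the keeper is within 0.15 rad of its stop, over the collar (all of step 1 and value of joint keeper below 0.15 rad and linear speed of pin below 0.02 m/s); the robot touches nothing.
It fails at once if The drift is moved more than 25 mm (distance of drift from where it was at the start of the episode above 0.025 m).
It fails at once if A bystander on the table is moved more than 40 mm (distance of any of tape_measure, pin_spanner, angle_offcut from where it was at the start of the episode above 0.04 m).
It also fails if it takes over 58 s, if anything falls off the work surface, if the arm or the gripper's body presses on something with over 40 N, if the wrist force passes 120 N, or if a joint passes its speed limit or range.

## Robot

A 6-joint arm with a two-finger parallel gripper is mounted at the origin on the work surface; the furniture and walls round the work are solid. World frame = base frame: x ahead of the robot, y to its left, z up, the work surface at z = 0. Lengths are in m, angles in rad, forces in N, time in s.
With the tool pointing down it reaches from about 0.325 to 0.75 m from the base axis. Payload 7.6 kg.
Tool frame: the origin (TCP) lies on the centre line of the jaws, within the pads' length; the fingertips stand 8 mm ahead of it and the grasp point (between the pads) lies 11 mm behind it; z points along the fingers, y is the line along which they close (so a half turn about z gives the same grasp; the last joint's range is limited). The gripper opens to 85 mm and grips with 20 to 120 N. Pads are 22 mm wide; open, the fingers measure 114 mm over their backs; the gripper's body (76 mm by 85 mm) begins 54 mm behind the grasp point. The pads swing forward as they close: fully open they stand 13 mm farther back than shut.
Start: joints at [1.038, 0.052, 1.401, -0, 1.689, -0.07], TCP at [0.234, 0.47, 0.239] pointing down, gripper open.
Joint ranges: [-2.9, 2.9], [-0.91, 2.17], [0.12, 2.37], [-1.06, 4.2], [0.26, 2.73], [-2.93, 2.93]. Speed limits (rad/s): [2.57, 2.57, 3.01, 3.14, 3.14, 3.14].

## Interface

Orientations are given as a rotation vector (axis times angle).
In Python, from station import get_state, read_camera, robot gives the robot as it stands. The module is installed in compiled form; this text tells all that it offers.
- The arm moves only by the tool carry_out, never from a script. Its argument "steps" is a list that holds one entry, the list of rows, each a list of 5 numbers: the shift along the tool's x, y, z scaled (see below), then the turn about the tool's z scaled (see below), then the finger opening in mm, from 0 to 85.4. In form: [[[x, y, z, yaw, jaw], ...]]. A call has 1 to 20 rows; each row shifts and turns the commanded pose from where the row before left it, along the tool's axes as they then stand; what a row does not reach is not made up. The controller multiplies each number of a shift by 0.4 m and each number of a turn by 360 degrees. A row lasts 1/12 s, in which the tool goes at most 41.7 mm and 7.16 degrees, less where a joint would pass 70% of its speed; a pose out of reach is approached as far as the arm can. A call with a number of a shift or a turn outside -1 to 1 is refused whole. A call with a gripper value outside its range is refused whole. The fingers move at their own pace and stop on an object; "grip_force" is the grip in N (left out, the last holds). Time passes only in rows, so rows that do not move let the fingers close. It gives the time, the measured TCP pose, the force, the opening and the grip force at its end, in the units of the state.
- get_state(): the state, without advancing time (a new reading comes with each control period).
- read_camera(name): name is "side" or "top" or "wrist"; returns a dict with "img" (420x560x3 uint8, red, green, blue), "fx", "fy", "cx", "cy" (pixels), "distortion" ([k1, k2, p1, p2, k3] as OpenCV has them; the pictures are not rectified), "R" (3x3) and "t" (3): a world point X has camera coordinates R X + t; the wrist camera has in their place "hand_eye" (4x4, takes a point from camera to tool coordinates, whose origin is the TCP and whose axes are the flange's). Camera axes: x right, y down, z forward; pixel columns grow to the right and rows downward; lengths in m; the calibration is good to about 2 mm. A picture is of the moment at which its call begins: read the wrist's pose just before it. There is no depth.
- robot.finish_job(): hands the job in; it is judged then, once.
The state is a dict: "time": time; "qpos": joint angles; "joint_velocities": joint speeds; "effort": joint torques, N m; "tool_pos": TCP position; "tool_rot": TCP orientation; "wrist_force": force on the tool from outside, world axes, zero at the start; "moment": the same for the moment, N m; "opening": finger opening in m; "grasp_force": force on a finger pad.
Only numpy, scipy, OpenCV 4.12 (cv2) and the standard library are available. Lean on these libraries where they do the work, as an engineer would, in place of code of your own. Each camera call takes 0.05 s, during which the arm holds its last target. There are 200 camera calls.

## Working session

There is one attempt and no reset: what is moved stays moved. The work goes in short steps, Python scripts to look and compute and a tool call to move; the robot and the scene stay as the last step left them, time stands still between calls to the robot, and variables do not carry over. Pictures are saved under pics/ and viewed, at most 10 in all, crops included, and the job is handed in when it is done.

Besides the shell and the picture viewer there is one more tool, called by a JSON object that holds its "op" and its "data". carry_out: Moves the arm, as the interface text tells. Its arguments: {"type":"object","properties":{"steps":{"type":"array","items":{"type":"array","items":{"type":"array","items":{"type":"number"}}}},"grip_force":{"type":"number"}},"required":["steps"]}

```bash
mkdir -p pics
python3 - <<'E'
from station import get_state, read_camera
import cv2,numpy as np
s=get_state();print({k:np.round(s[k],3).tolist() for k in('time','tool_pos','tool_rot','opening')})
for n in('side','top','wrist'):
    c=read_camera(n);cv2.imwrite(f'pics/{n}0.png',c['img'][:,:,::-1])
    print(n,{k:np.round(v,4).tolist() for k,v in c.items() if k!='img'})
E
```

```text
{'time': 0.0, 'tool_pos': [0.234, 0.47, 0.238], 'tool_rot': [-0.72, -3.057, 0.002], 'opening': 0.086}
side {'fx': 547.0326, 'fy': 547.0326, 'cx': 283.054, 'cy': 203.0654, 'distortion': [0.0336, 0.0, 0.0, 0.0, 0.0], 'R': [[0.91, -0.4144, 0.0093], [-0.1717, -0.3973, -0.9015], [0.3773, 0.8188, -0.4327]], 't': [-0.574, 0.1735, 1.2632]}
top {'fx': 446.6925, 'fy': 446.6925, 'cx': 287.5908, 'cy': 207.7721, 'distortion': [-0.1496, 0.0, 0.0, 0.0, 0.0], 'R': [[0.0213, -0.9998, -0.0038], [-0.9954, -0.0209, -0.0937], [0.0936, 0.0058, -0.9956]], 't': [-0.1245, 0.569, 1.1686]}
wrist {'fx': 338.5582, 'fy': 338.5582, 'cx': 279.6536, 'cy': 210.3906, 'distortion': [-0.077, 0.0, 0.0, 0.0, 0.0], 'hand_eye': [[-0.0005, -0.9524, -0.305, 0.0776], [1.0, -0.0005, -0.0001, 0.0005], [-0.0001, -0.305, 0.9524, -0.1352], [0.0, 0.0, 0.0, 1.0]]}
```

View pics/top0.png

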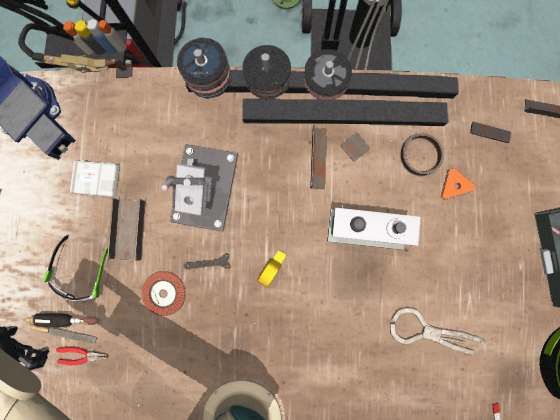

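View pics/side0.png

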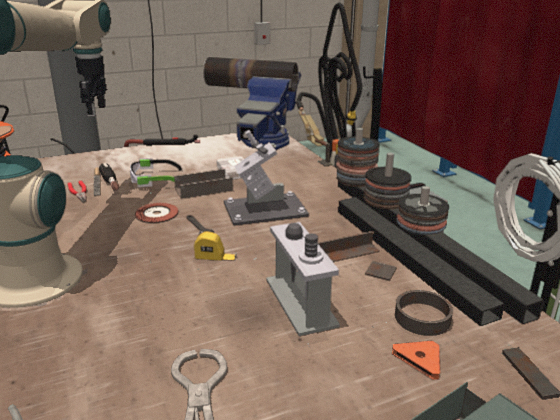

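The top view shows the fixture at about (203,187), with the hole near (187,200). The rack is at about (375,227), with the drift's dark dome at (358,224) and the pin at (398,228). In the side view the pin's collar is at (311,257), the drift is at (294,231), and the lugs are around (255,170).

Run:
```python
import cv2,numpy as np
t=cv2.imread('pics/top0.png');s=cv2.imread('pics/side0.png')
f=lambda im,x,y,w,h:cv2.resize(im[y:y+h,x:x+w],(400,300),interpolation=cv2.INTER_CUBIC)
o=np.vstack([np.hstack([f(t,155,138,100,75+0),f(t,325,190,100,75)]),np.hstack([f(s,215,138,100,75),f(s,260,215,100,75)])])
cv2.imwrite('pics/c1.png',o)
```

```text
(no output)
```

View pics/c1.png

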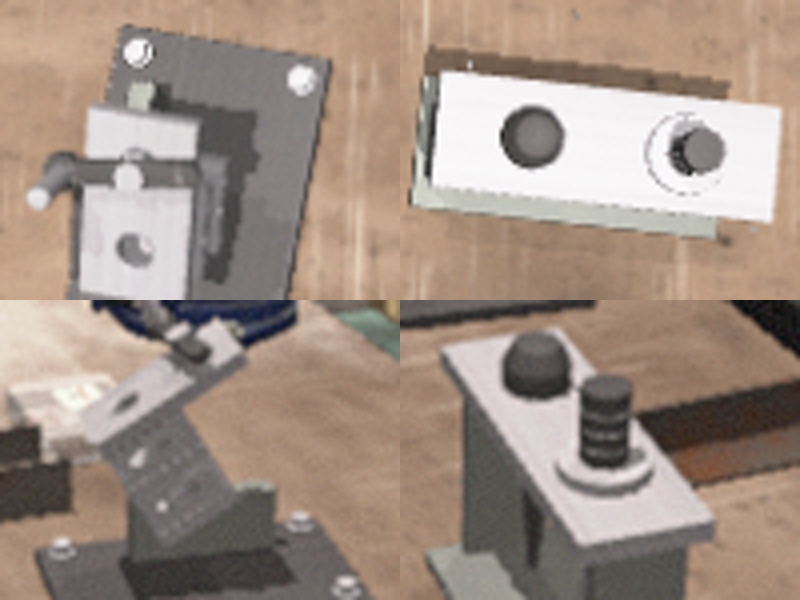

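```bash
cat > h.py <<'E'
from station import get_state, read_camera
import cv2,numpy as np
from scipy.spatial.transform import Rotation as Ro
def K(c): return np.array([[c['fx'],0,c['cx']],[0,c['fy'],c['cy']],[0,0,1]])
def pose(c,s=None):
    if 'R' in c: return np.array(c['R']),np.array(c['t'])
    T=np.eye(4);T[:3,:3]=Ro.from_rotvec(s['tool_rot']).as_matrix();T[:3,3]=s['tool_pos']
    T=np.linalg.inv(T@np.array(c['hand_eye']));return T[:3,:3],T[:3,3]
def ray(c,uv,s=None):
    R,t=pose(c,s);p=cv2.undistortPoints(np.array([[uv]],float),K(c),np.array(c['distortion']))[0,0]
    d=R.T@[p[0],p[1],1];return -R.T@t,d/np.linalg.norm(d)
def tri(*rays):
    A=sum(np.eye(3)-np.outer(d,d) for o,d in rays);b=sum((np.eye(3)-np.outer(d,d))@o for o,d in rays)
    X=np.linalg.solve(A,b);return X,[np.linalg.norm(np.cross(X-o,d)) for o,d in rays]
def atz(r,z): o,d=r;return o+d*(z-o[2])/d[2]
def proj(c,X,s=None):
    R,t=pose(c,s);return cv2.projectPoints(np.atleast_2d(X).astype(float),cv2.Rodrigues(R)[0],t,K(c),np.array(c['distortion']))[0][:,0]
E
python3 - <<'E'
from h import *
np.set_printoptions(precision=4,suppress=True)
a=read_camera('top');b=read_camera('side')
for n,u,v in[('hole',(188.75,200),(246.25,163.5)),('collar',(397.5,228.7),(311.2,256.5)),('gtop',(401.2,227.5),(311.7,235.7)),('drift',(358,224),(294,229)),('postTop',(164.5,187.5),(249.5,144.5))]:
    print(n,tri(ray(a,u),ray(b,v)))
for u in[(185,144.5),(237.5,154),(226,229),(170,222)]: print(atz(ray(a,u),.012))
for u in[(435,222/3*0+208),(0,0)]: pass
for u in[(335.5,208),(420,217),(418,245.5),(333,236.5)]: print('rack',atz(ray(a,u),.14))
print(Ro.from_rotvec(get_state()['tool_rot']).as_matrix())
E
```

```text
hole (array([0.5742, 0.1267, 0.1491]), [np.float64(0.0004085207867313279), np.float64(0.0004085207867312336)])
collar (array([ 0.5161, -0.3806,  0.1444]), [np.float64(0.001047878685119724), np.float64(0.0010478786851194203)])
gtop (array([ 0.5167, -0.3783,  0.19  ]), [np.float64(0.001106638843516699), np.float64(0.0011066388435167478)])
drift (array([ 0.525 , -0.2823,  0.1556]), [np.float64(0.0010828651243880666), np.float64(0.0010828651243881423)])
postTop (array([0.6015, 0.1773, 0.1843]), [np.float64(0.0030475606495841702), np.float64(0.0030475606495841373)])
[0.7434 0.1764 0.012 ]
[0.7185 0.0287 0.012 ]
[0.5117 0.0531 0.012 ]
[0.5271 0.208  0.012 ]
rack [ 0.5627 -0.2291  0.14  ]
rack [ 0.5449 -0.4373  0.14  ]
rack [ 0.4753 -0.4322  0.14  ]
rack [ 0.4936 -0.224   0.14  ]
[[-0.8948  0.4465 -0.0004]
 [ 0.4465  0.8948 -0.0006]
 [ 0.0001 -0.0007 -1.    ]]
```

View pics/wrist0.png

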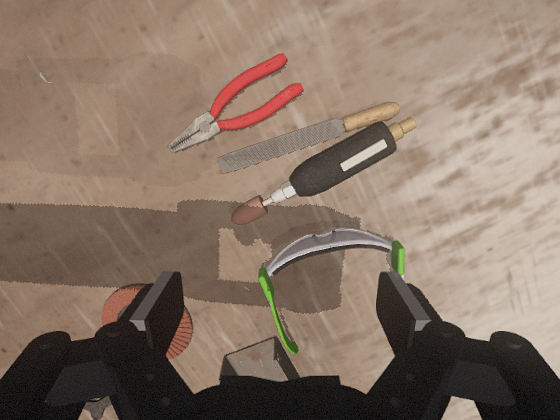

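The wrist view shows only the fingers and bench tools (pliers, file, glasses), with no work parts. I'm moving to a place where the wrist camera can see the fixture.

{"op": "carry_out", "data": {"steps": [[[0,0,0,-0.0176,60],[0,0,0,-0.0176,60],[0,0,0,-0.0176,60],[-0.054,-0.0645,-0.003,0,60],[-0.054,-0.0645,-0.003,0,60],[-0.054,-0.0645,-0.003,0,60],[-0.054,-0.0645,-0.003,0,60],[-0.054,-0.0645,-0.003,0,60],[-0.054,-0.0645,-0.003,0,60],[-0.054,-0.0645,-0.003,0,60],[-0.054,-0.0645,-0.003,0,60],[-0.054,-0.0645,-0.003,0,60],[-0.054,-0.0645,-0.003,0,60],[-0.054,-0.0645,-0.003,0,60],[-0.054,-0.0645,-0.003,0,60],[0,0,0,0,60],[0,0,0,0,60]]]}}

```text
time: 1.67
tool_pos: [0.4513, 0.1278, 0.2534]
tool_rot: [-0.211, -3.134, -0.0]
wrist_force: [-0.1, 0.0, -0.8]
opening: 0.0602
grasp_force: 0.0
```

Run:
```python
from h import *
import pickle
s=get_state();c=read_camera('wrist');pickle.dump((s,c),open('w1.pkl','wb'))
print(s['tool_pos'],Ro.from_rotvec(s['tool_rot']).as_matrix())
print(proj(c,[.574,.127,.149],s))
cv2.imwrite('pics/w1.png',cv2.resize(c['img'][0:300,80:480,::-1],(800,600),interpolation=cv2.INTER_CUBIC))
```

```text
[0.45133597 0.12778098 0.25344312] [[-9.91007663e-01  1.33803657e-01 -6.27282942e-04]
 [ 1.33803604e-01  9.91007861e-01  1.25999628e-04]
 [ 6.38501538e-04  4.09338786e-05 -9.99999795e-01]]
[[297.47577428 345.38000351]]
```

View pics/w1.png

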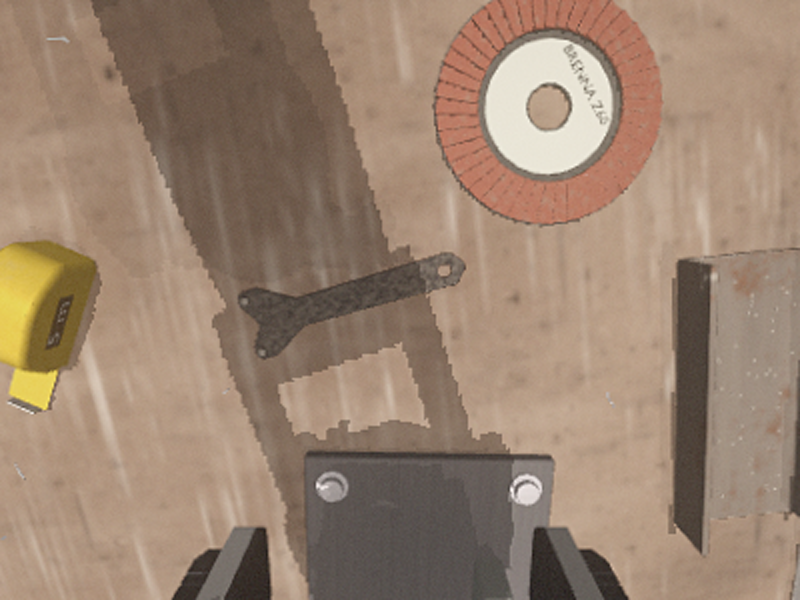

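The image's up direction is towards the robot. The base plate's near edge runs level at crop (305..553, 456), so the tool is already square to the fixture. The lugs are hidden behind the fingers, so I'm moving forward and up.

{"op": "carry_out", "data": {"steps": [[[-0.07,0.0095,-0.033,0,60],[-0.07,0.0095,-0.033,0,60],[-0.07,0.0095,-0.033,0,60],[-0.07,0.0095,-0.033,0,60],[-0.07,0.0095,-0.033,0,60],[-0.07,0.0095,-0.033,0,60],[0,0,0,0,60],[0,0,0,0,60]]]}}

```text
time: 2.38
tool_pos: [0.6209, 0.1311, 0.3315]
tool_rot: [-0.203, -3.133, 0.0]
wrist_force: [-0.1, 0.5, 0.2]
opening: 0.0598
grasp_force: 0.0
```

Run:
```python
from h import *
import pickle
s=get_state();c=read_camera('wrist');pickle.dump((s,c),open('w2.pkl','wb'))
print(s['tool_pos'],s['time'])
print(proj(c,[.574,.127,.149],s))
cv2.imwrite('pics/w2.png',cv2.resize(c['img'][60:360,80:480,::-1],(800,600),interpolation=cv2.INTER_CUBIC))
```

```text
[0.62094178 0.13113243 0.33151311] 2.3833
[[268.40235987 138.41862061]]
```

View pics/w2.png

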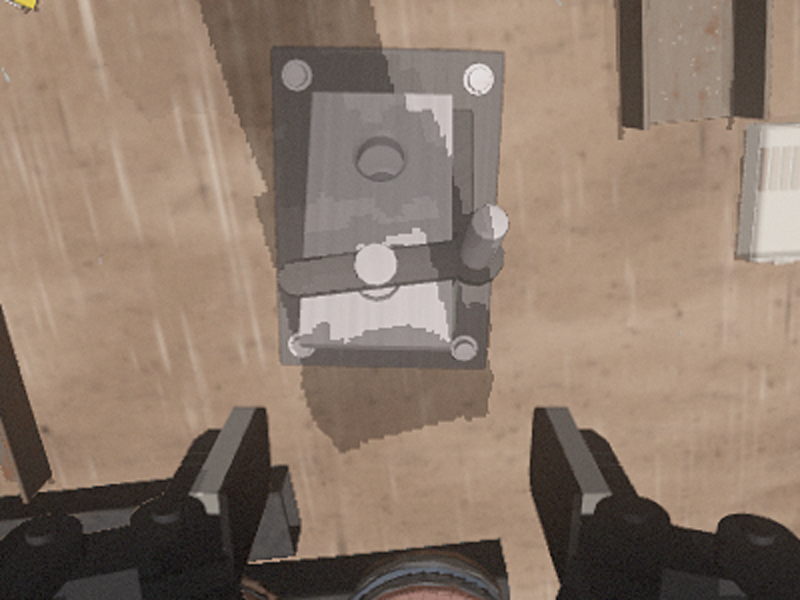

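The wrist view shows the hole at crop (380,159), the base plate corners at (273,47), (505,51), (485,369) and (281,362), and the post top at (490,221). I'm fitting the fixture pose to all the views.

```bash
cat >> h.py <<'E'
def fixT(x,y,a):
    F=np.eye(4);F[:3,:3]=Ro.from_euler('z',a).as_matrix();F[:3,3]=[x,y,0]
    L=np.eye(4);L[:3,:3]=Ro.from_euler('y',-30,degrees=True).as_matrix();L[:3,3]=[-.055,0,.15]
    return F,F@L
E
python3 - <<'E'
from h import *
import pickle
from scipy.optimize import least_squares
np.set_printoptions(precision=4,suppress=True)
s,w=pickle.load(open('w2.pkl','rb'));a=read_camera('top');b=read_camera('side')
z=lambda u,v:(80+u/2,60+v/2)
bc=[(-.11,-.075,.012),(-.11,.075,.012),(.11,.075,.012),(.11,-.075,.012)]
# image right is tool +y = world +y
W=[z(273,47),z(505,51),z(485,369),z(281,362)]
T=[(226,229),(170,222),(185,144.5),(237.5,154)]
def post(L,k): return (L@[.058+.042*np.cos(k),.042*np.sin(k),.0605,1])[:3]
def f(p,full=False):
    F,L=fixT(*p[:3]);X=np.array([(F@[*q,1])[:3] for q in bc]);h=L[:3,3];P=post(L,p[3])
    r=[proj(w,X,s)-W,proj(w,h,s)-[z(380,159)],(proj(a,X)-T)*.7,proj(a,h)-[(188.75,200)],proj(b,h)-[(246.25,163.5)],proj(w,P,s)-[z(490,221)],proj(a,P)-[(164.5,187.5)]]
    return r if full else np.concatenate(r).ravel()
o=least_squares(f,[.63,.12,-.13,1.7],loss='soft_l1');print(o.x,np.degrees(o.x[2]))
for r in f(o.x,1):print(r.round(1).tolist())
F,L=fixT(*o.x[:3]);print(L,post(L,o.x[3]))
for n,X in(('hole W+T',0),):print(tri(ray(w,z(380,159),s),ray(a,(188.75,200)),ray(b,(246.25,163.5))))
E
```

```text
[ 0.6284  0.1203 -0.1502  1.7346] -8.608644248516889
[[-1.7, -0.3], [-0.1, 0.1], [0.2, 0.4], [-0.6, 1.9]]
[[0.1, -1.1]]
[[-2.5, 0.8], [-0.7, -1.0], [-0.3, -1.2], [-0.2, -1.9]]
[[-0.8, -0.1]]
[[-0.5, -0.5]]
[[-0.2, -0.1]]
[[-0.7, -0.6]]
[[ 0.8563  0.1497 -0.4944  0.5741]
 [-0.1296  0.9887  0.0748  0.1286]
 [ 0.5     0.      0.866   0.15  ]
 [ 0.      0.      0.      1.    ]] [0.5942 0.1674 0.228 ]
(array([0.5747, 0.1277, 0.1484]), [np.float64(0.0008121560445701087), np.float64(0.0010278696513243255), np.float64(0.00035881922800205275)])
```

{"op": "carry_out", "data": {"steps": [[[0,0,0,0.0025,60],[0.0043,-0.08125,0.0143,0,60],[0.0043,-0.08125,0.0143,0,60],[0.0043,-0.08125,0.0143,0,60],[0.0043,-0.08125,0.0143,0,60],[0.0043,-0.08125,0.0143,0,60],[0.0043,-0.08125,0.0143,0,60],[0.0043,-0.08125,0.0143,0,60],[0.0043,-0.08125,0.0143,0,60],[0.0043,-0.08125,0.0143,0,60],[0.0043,-0.08125,0.0143,0,60],[0.0043,-0.08125,0.0143,0,60],[0.0043,-0.08125,0.0143,0,60],[0.0043,-0.08125,0.0143,0,60],[0.0043,-0.08125,0.0143,0,60],[0.0043,-0.08125,0.0143,0,60],[0.0043,-0.08125,0.0143,0,60],[0,0,0,0,60],[0,0,0,0,60]]]}}

```text
time: 4.12
tool_pos: [0.5159, -0.3815, 0.241]
tool_rot: [-0.235, -3.132, -0.001]
wrist_force: [-1.2, 0.8, 0.1]
opening: 0.0602
grasp_force: 0.0
```

Run:
```python
from h import *
s=get_state();c=read_camera('wrist');print(s['tool_pos'],Ro.from_rotvec(s['tool_rot']).as_matrix()[:,1],s['qpos'])
print(proj(c,[[.5165,-.379,.19],[.516,-.380,.148]],s))
cv2.imwrite('pics/w3.png',c['img'][:,:,::-1])
```

```text
[ 0.51590158 -0.38145193  0.2409655 ] [1.49255881e-01 9.88798358e-01 6.98860590e-04] [-6.94314867e-01  3.88561190e-01  1.01008808e+00  2.29078930e-04
  1.74391993e+00 -2.11525638e+00]
[[283.28314836 239.46880217]
 [281.16485216 216.24161574]]
```

View pics/w3.png

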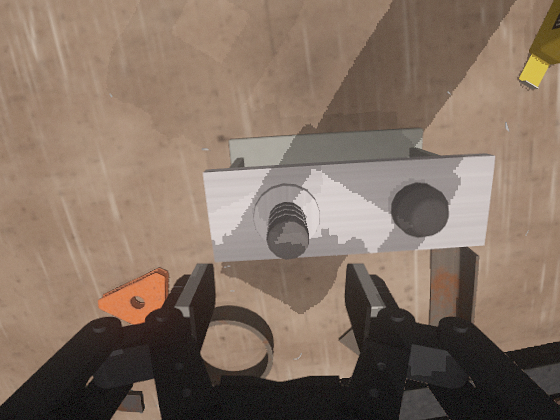

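The pin's top is at (289,237) and its collar at (287,214), about 6 px right of the prediction, so the pin is roughly 3.5 mm further to +y. I'm correcting for that, descending and gripping.

{"op": "carry_out", "data": {"steps": [[[0,0.003,0.0375,0,60],[0,0.003,0.0375,0,60],[0,0.003,0.0375,0,60],[0,0.003,0.0375,0,60],[0,0.003,0.0375,0,60],[0,0,0,0,60],[0,0,0,0,20],[0,0,0,0,20],[0,0,0,0,20],[0,0,0,0,20],[0,0,0,0,20],[0,0,0,0,20]]], "grip_force": 40}}

```text
time: 5.17
tool_pos: [0.5187, -0.3753, 0.1687]
tool_rot: [0.23, 3.13, -0.003]
wrist_force: [-0.6, -0.4, 6.2]
opening: 0.0248
grasp_force: 39.4
```

{"op": "carry_out", "data": {"steps": [[[0,0,-0.047,0,20],[0,0,-0.047,0,20],[0,0,-0.047,0,20],[0,0,-0.047,0,20],[0,0,-0.047,0,20],[0,0,-0.0475,0,20],[0,0,0,0,20],[0,0,0,0,20]]]}}

```text
time: 5.83
tool_pos: [0.5182, -0.3749, 0.2796]
tool_rot: [0.23, 3.132, -0.001]
wrist_force: [0.3, 0.0, -3.8]
opening: 0.0251
grasp_force: 40.7
```

{"op": "carry_out", "data": {"steps": [[[0.0214,0,0,0,20],[0.0214,0,0,0,20],[0.0162,0,0.0014,0,20],[0.0162,0,0.0014,0,20],[0.0162,0,0.0027,0,20],[0.0162,0,0.0027,0,20],[0.0158,0,0.0041,0,20],[0.0158,0,0.0041,0,20],[0.0155,0,0.0056,0,20],[0.0155,0,0.0056,0,20],[0.0175,0,0.0081,0,20],[0.0175,0,0.0081,0,20],[0,0,0,0,20]]]}}

```text
time: 6.92
tool_pos: [0.4357, -0.3627, 0.2618]
tool_rot: [-0.231, -3.133, -0.0]
wrist_force: [0.7, -0.9, -0.4]
opening: 0.0249
grasp_force: 39.9
```

Run:
```python
from h import *
s=get_state();print(s['tool_pos'],s['wrist_force'],s['moment'],s['opening'],s['grasp_force'])
a=read_camera('top')['img'];b=read_camera('side')['img']
g=np.array(s['tool_pos']);print(proj(read_camera('side'),[g+[0,0,.011],[.516,-.375,.14]]),proj(read_camera('top'),[g+[0,0,.011],[.516,-.375,.14]]))
f=lambda im,x,y:cv2.resize(im[y:y+150,x:x+100,::-1],(400,600),interpolation=cv2.INTER_CUBIC)
cv2.imwrite('pics/c2.png',np.hstack([f(b,230,130),f(a,340,160)]))
```

```text
[ 0.43566123 -0.36271609  0.2618159 ] [ 0.68743392 -0.90514914 -0.35170488] [-0.11411276 -0.54143604 -0.04253086] 0.02486704557982819 39.90917444229126
[[269.71011717 201.36138913]
 [309.28675696 257.10814525]] [[403.7318261  263.0774922 ]
 [394.98288268 228.38564368]]
```

View pics/c2.png

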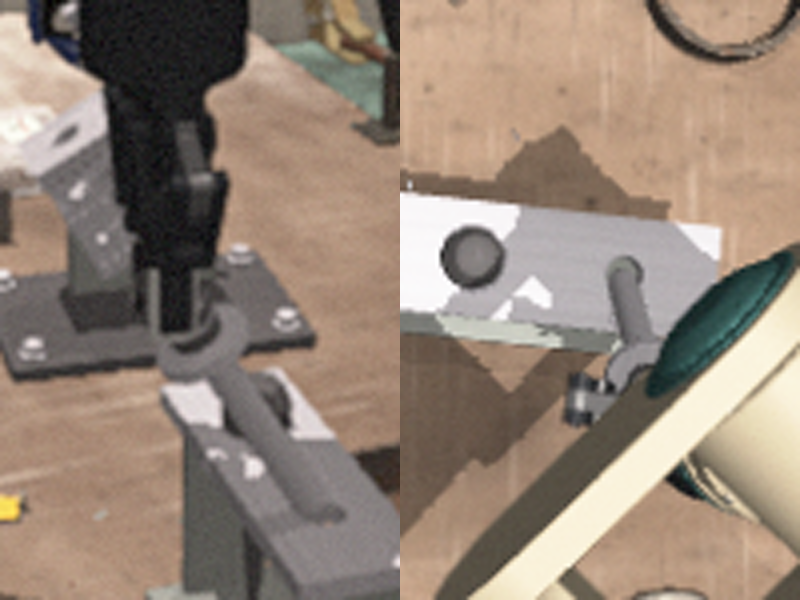

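The side view shows the pin tilted in the jaws, with its nose in the rack hole at crop (322,512) and its shank running up to (232,365). In the top view the shank runs from (625,275) to (640,332). I'm working out its actual axis from these.

Run:
```python
from h import *
np.set_printoptions(precision=4,suppress=True)
s=get_state();a=read_camera('top');b=read_camera('side')
r1=[ray(b,(288,221.25)),ray(b,(310,257.75))];r2=[ray(a,(396.25,228.75)),ray(a,(400,243))]
n=[np.cross(r[0][1],r[1][1]) for r in(r1,r2)]
u=np.cross(*n);u/=np.linalg.norm(u);u*=np.sign(u[2])
F,L=fixT(.6284,.1203,-.1502)
print('axis',u,'lug z',L[:3,2],'angle',np.degrees(np.arccos(u@L[:3,2])),'tilt',np.degrees(np.arccos(u[2])))
# fit axis point: through planes; at z=.14
A=np.array([*[k/np.linalg.norm(k) for k in n],[0,0,1]]);P=np.linalg.solve(A,[A[0]@r1[0][0],A[1]@r2[0][0],.14]);print('axis at .14',P)
g=s['tool_pos']+np.array([0,0,.011]);v=g-P;t=v@u;print('grasp off axis',v-t*u,'along',t)
```

```text
axis [-0.4591  0.0998  0.8828] lug z [-0.4944  0.0748  0.866 ] angle 2.656636349679228 tilt 28.02211683141043
axis at .14 [ 0.5162 -0.3779  0.14  ]
grasp off axis [-0.008  -0.0005 -0.0041] along 0.1555286535268957
```

{"op": "carry_out", "data": {"steps": [[[0,0,-0.05,0,20],[0,0,-0.05,0,20],[0,0,-0.05,0,20],[0,0,-0.05,0,20],[0.0037,0.0791,0,0,20],[0.0037,0.0791,0,0,20],[0.0037,0.0791,0,0,20],[0.0037,0.0791,0,0,20],[0.0037,0.0791,0,0,20],[0.0037,0.0791,0,0,20],[0.0037,0.0791,0,0,20],[0.0037,0.0791,0,0,20],[0.0037,0.0791,0,0,20],[0.0037,0.0791,0,0,20],[0.0037,0.0791,0,0,20],[0.0037,0.0791,0,0,20],[0.0037,0.0791,0,0,20],[0.0037,0.0791,0,0,20],[0.0037,0.0791,0,0,20],[0.0037,0.0791,0,0,20]]], "grip_force": 60}}

```text
time: 8.88
tool_pos: [0.487, 0.1431, 0.3411]
tool_rot: [-0.23, -3.131, 0.001]
wrist_force: [1.2, -0.6, -3.6]
opening: 0.0239
grasp_force: 60.3
```

{"op": "carry_out", "data": {"steps": [[[0,0,0.025,0,20],[0,0,0.025,0,20],[0,0,0.025,0,20],[0,0,0.025,0,20],[0,0,0,0,20],[0,0,0,0,20]]]}}

```text
time: 9.38
tool_pos: [0.4872, 0.1405, 0.301]
tool_rot: [-0.232, -3.131, 0.001]
wrist_force: [-0.2, 0.2, -2.8]
opening: 0.0244
grasp_force: 60.5
```

Run:
```python
from h import *
import pickle
s=get_state();print(s['tool_pos'],Ro.from_rotvec(s['tool_rot']).as_matrix()[:,0],s['wrist_force'],s['opening'])
A=read_camera('top');B=read_camera('side');W=read_camera('wrist');pickle.dump((s,W),open('w4.pkl','wb'))
F,L=fixT(.6284,.1203,-.1502);h=L[:3,3]
print(proj(B,[h,h+.015*L[:3,2]]),proj(A,[h]),proj(W,[h],s))
f=lambda im,x,y:cv2.resize(im[y:y+75,x:x+100,::-1],(400,300),interpolation=cv2.INTER_CUBIC)
w=cv2.resize(W['img'][150:420,100:460,::-1],(400,300))
cv2.imwrite('pics/c3.png',np.vstack([np.hstack([f(B['img'],195,125),f(A['img'],140,175)]),np.hstack([w,f(B['img'],195,100)])]))
```

```text
[0.48719596 0.14054582 0.30101501] [-0.98903269  0.14768698  0.00169815] [-0.24698994  0.22175166 -2.77217055] 0.02437248286639646
[[245.78438096 162.97700254]
 [243.03134307 158.83811054]] [[187.97937879 199.87617646]] [[280.48534396 283.81771611]]
```

View pics/c3.png

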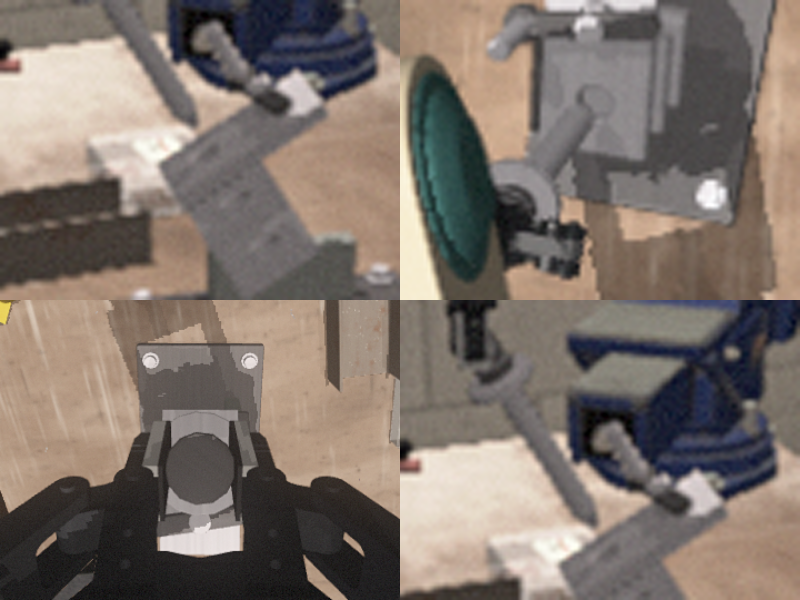

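The upper crops show the pin leaning parallel to the holes' axis with its tip just above the top lug: side full-image (242.8,155.5), top about (189.3,199.8). The wrist crop shows the pin end centred between the pads. I'm checking the axis numerically.

Run:
```python
from h import *
np.set_printoptions(precision=4,suppress=True)
s=get_state();a=read_camera('top');b=read_camera('side')
F,L=fixT(.6284,.1203,-.1502)
r1=[ray(b,(223.75,123)),ray(b,(242.8,155.5))];r2=[ray(a,(176.75,218.25)),ray(a,(189.25,200))]
n=[np.cross(r[0][1],r[1][1]) for r in(r1,r2)]
u=np.cross(*n);u/=np.linalg.norm(u);u*=np.sign(u[2]);print('axis in lugs',L[:3,:3].T@u)
tip=tri(r1[1],r2[1]);print(tip)
Li=np.linalg.inv(L);print('tip in lugs',Li@[*tip[0],1]);g=s['tool_pos']+np.array([0,0,.011]);print('grasp in lugs',Li@[*g,1], 'dist', np.linalg.norm(g-tip[0]))
print('side ray in lugs at plane y=0:')
o,d=r1[1];o=Li[:3,:3]@o+Li[:3,3];d=Li[:3,:3]@d;print(o-d*o[1]/d[1])
d=L[:3,:3].T@u
# predicted px if ideal
g2=Li@[*g,1]
for th in(-4,0,4):
    v=np.array([-np.sin(np.radians(th)),0,-np.cos(np.radians(th))]);T=[(L@[*(g2[:3]+k*v),1])[:3] for k in(.06,.16)];print(th,proj(b,T).tolist(),proj(a,T).tolist())
```

```text
axis in lugs [ 0.0506 -0.041   0.9979]
(array([0.5672, 0.1208, 0.176 ]), [np.float64(0.004034237090152603), np.float64(0.0040342370901527876)])
tip in lugs [ 0.0082 -0.0087  0.0253  1.    ]
grasp in lugs [ 0.0063 -0.0006  0.1854  1.    ] dist 0.1603032038126297
side ray in lugs at plane y=0:
[0.0046 0.     0.0237]
-4 [[225.1837319783044, 124.90699954821471], [246.38819619666458, 152.44737365726428]] [[171.76865053802825, 218.40123635944954], [185.44291039836503, 197.5269229960696]]
0 [[223.89471740168466, 125.80991564016541], [243.06437705192653, 154.7704837601372]] [[171.7249538723098, 220.08492055698576], [185.2560647502653, 201.73856894558944]]
4 [[222.5476365039247, 126.62514500453327], [239.59597473773286, 156.87536239684576]] [[171.63897261330652, 221.82070475610524], [184.9772533591208, 206.04340876548056]]
```

The side view matches a zero tilt error. I'm shifting 5.5 mm down-slope and starting the insertion.

{"op": "carry_out", "data": {"steps": [[[0.012,0,0.007,0,20],[-0.0063,0,0.0108,0,20],[-0.0063,0,0.0108,0,20],[-0.0063,0,0.0108,0,20],[-0.0063,0,0.0108,0,20],[-0.0063,0,0.0108,0,20],[-0.0063,0,0.0108,0,20],[-0.0063,0,0.0108,0,20],[-0.0063,0,0.0108,0,20],[-0.0063,0,0.0108,0,20],[0,0,0,0,20]]]}}

```text
time: 10.55
tool_pos: [0.5052, 0.1387, 0.2588]
tool_rot: [-0.23, -3.131, 0.001]
wrist_force: [-0.1, -0.4, -3.9]
opening: 0.0242
grasp_force: 60.5
```

```bash
cat > st.py <<'E'
from h import *
np.set_printoptions(precision=4,suppress=True)
s=get_state();F,L=fixT(.6284,.1203,-.1502);g=s['tool_pos']+np.array([0,0,.011]);print('grasp in lugs',np.linalg.inv(L)@[*g,1],'F lugs',L[:3,:3].T@s['wrist_force'],'M',s['moment'],s['time'],s['opening'])
E
python3 st.py
```

```text
grasp in lugs [-0.0003 -0.0003  0.1386  1.    ] F lugs [-1.9992 -0.3889 -3.2924] M [-0.0211  0.1036  0.0134] 10.55 0.024203558669426185
```

{"op": "carry_out", "data": {"steps": [[[-0.0063,0,0.0108,0,20],[-0.0063,0,0.0108,0,20],[-0.0063,0,0.0108,0,20],[-0.0063,0,0.0108,0,20],[-0.0063,0,0.0108,0,20],[-0.0063,0,0.0108,0,20],[-0.0063,0,0.0108,0,20],[-0.0063,0,0.0108,0,20],[-0.0063,0,0.0108,0,20],[-0.0063,0,0.0108,0,20],[0,0,0,0,20]]]}}

```text
time: 11.47
tool_pos: [0.5301, 0.135, 0.2156]
tool_rot: [-0.23, -3.131, 0.001]
wrist_force: [-0.0, 0.1, -3.1]
opening: 0.0246
grasp_force: 60.5
```

```bash
python3 st.py
```

```text
grasp in lugs [-0.0001 -0.0002  0.0886  1.    ] F lugs [-1.6063  0.0599 -2.6821] M [-0.0336  0.1132  0.0293] 11.4667 0.024604399516859617
```

{"op": "carry_out", "data": {"steps": [[[-0.0063,0,0.0108,0,20],[-0.0063,0,0.0108,0,20],[-0.0063,0,0.0108,0,20],[-0.0063,0,0.0108,0,20],[-0.0063,0,0.0108,0,20],[-0.0063,0,0.0108,0,20],[-0.0063,0,0.0108,0,20],[-0.0063,0,0.0108,0,20],[-0.0063,0,0.0108,0,20],[0,0,0,0,20]]]}}

```text
time: 12.3
tool_pos: [0.5525, 0.1316, 0.1767]
tool_rot: [-0.231, -3.132, 0.001]
wrist_force: [-0.3, 0.8, -3.5]
opening: 0.0242
grasp_force: 60.5
```

```bash
python3 st.py
```

```text
grasp in lugs [ 0.0001 -0.0002  0.0435  1.    ] F lugs [-2.098   0.7759 -2.8689] M [0.0581 0.1062 0.0174] 12.3 0.024190165749496992
```

{"op": "carry_out", "data": {"steps": [[[-0.0025,0,0.0043,0,20],[-0.0025,0,0.0043,0,20],[0,0,0,0,20],[0,0,0,0,20]]]}}

```text
time: 12.63
tool_pos: [0.5535, 0.1317, 0.1759]
tool_rot: [-0.23, -3.131, -0.0]
wrist_force: [-11.9, -0.2, 3.8]
opening: 0.0242
grasp_force: 61.6
```

```bash
python3 st.py
```

```text
grasp in lugs [0.0004 0.0001 0.0423 1.    ] F lugs [-8.3129 -1.9796  9.1352] M [-0.1333  1.7881  0.0213] 12.6333 0.024159703016299872
```

{"op": "carry_out", "data": {"steps": [[[0,0,0,0,34],[0,0,0,0,34],[0,0,0,0,34],[0,0,0,0,34],[0,0,0,0,34]]]}}

```text
time: 13.05
tool_pos: [0.5548, 0.1315, 0.175]
tool_rot: [0.23, 3.132, 0.0]
wrist_force: [0.6, 0.3, 0.6]
opening: 0.0337
grasp_force: 0.0
```

```bash
python3 st.py
python3 - <<'E'
from h import *
A=read_camera('top');B=read_camera('side')
F,L=fixT(.6284,.1203,-.1502)
for q in([0,0,0],[0,0,.008],[0,-.024,0],[.024,0,.008],[-.024,0,.008],[-.024,0,0],[0,0,-.12]):
    print(q,((proj(B,(L@[*q,1])[:3])[0]-[215,125])*7.5).round())
f=cv2.resize(B['img'][125:205,215:295,::-1],(600,600),interpolation=cv2.INTER_CUBIC)
cv2.imwrite('pics/c4.png',f)
E
```

```text
grasp in lugs [0.0011 0.0001 0.0409 1.    ] F lugs [0.7252 0.4295 0.2514] M [-0.0268  0.0435 -0.0293] 13.05 0.033732886226922415
[0, 0, 0] [231. 285.]
[0, 0, 0.008] [220. 268.]
[0, -0.024, 0] [245. 308.]
[0.024, 0, 0.008] [274. 233.]
[-0.024, 0, 0.008] [165. 304.]
[-0.024, 0, 0] [177. 320.]
[0, 0, -0.12] [389. 522.]
```

View pics/c4.png

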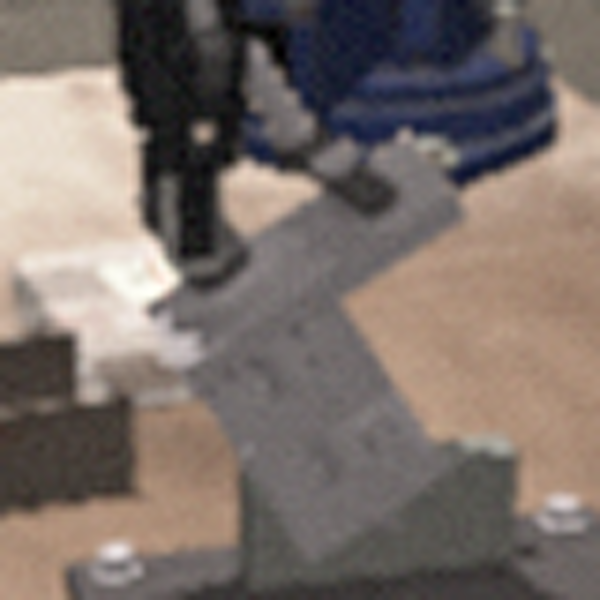

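The crop shows the collar lying flush on the top lug at about (215,270), which matches the predicted (220,268). I'm withdrawing and moving above the keeper post.

{"op": "carry_out", "data": {"steps": [[[0.025,0,-0.0433,0,34],[0.025,0,-0.0433,0,34],[0.025,0,-0.0433,0,34],[0,0,-0.0355,0,30],[0,0,-0.0355,0,28],[-0.044,0.0259,0,0,28],[-0.044,0.0259,0,0,28],[-0.044,0.0259,0,0,28],[-0.044,0.0259,0,0,28],[0,0,0,0,28],[0,0,0,0,28]]]}}

```text
time: 14.07
tool_pos: [0.6007, 0.1668, 0.254]
tool_rot: [-0.23, -3.132, 0.001]
wrist_force: [-0.1, -0.5, 0.8]
opening: 0.0282
grasp_force: 0.0
```

```bash
python3 st.py
python3 - <<'E'
from h import *
s=get_state();W=read_camera('wrist');B=read_camera('side')
F,L=fixT(.6284,.1203,-.1502)
P=lambda k,z:(L@[.058+.042*np.cos(k),.042*np.sin(k),z,1])[:3]
# post silhouette detection aid: intensity along row through predicted post in wrist & side views
for n,c,st in(('w',W,s),('s',B,None)):
    for z in(.03,.045,.0605): print(n,z,proj(c,P(1.7346,z),st).round(1).tolist())
# collar check: grey profile along the lug normal in side view, pin top prediction
print(proj(B,[(L@[0,0,z,1])[:3] for z in(0,.008,.05)]).round(1).tolist())
g=cv2.cvtColor(B['img'],cv2.COLOR_RGB2GRAY)
p=proj(B,[(L@[0,0,z,1])[:3] for z in np.arange(.03,.066,.002)])
print([int(cv2.getRectSubPix(g,(1,1),tuple(map(float,q)))[0,0]) for q in p])
cv2.imwrite('pics/side5.png',B['img'][:,:,::-1]);cv2.imwrite('pics/w5.png',W['img'][:,:,::-1])
E
```

```text
grasp in lugs [0.0754 0.0418 0.0893 1.    ] F lugs [ 0.4148 -0.5457  0.6727] M [-0.0246 -0.019  -0.0447] 14.0667 0.028217781357133438
w 0.03 [[278.5, 251.4]]
w 0.045 [[278.5, 248.9]]
w 0.0605 [[278.4, 245.8]]
s 0.03 [[252.4, 139.7]]
s 0.045 [[249.8, 135.5]]
s 0.0605 [[246.9, 131.1]]
[[245.8, 163.0], [244.3, 160.8], [236.5, 149.0]]
[64, 77, 76, 66, 54, 48, 47, 52, 52, 49, 48, 80, 127, 172, 197, 205, 209, 211]
```

{"op": "carry_out", "data": {"steps": [[[0,0,0.031,0,28],[0,0,0.031,0,28],[0,0,0.031,0,28],[0,0,0.031,0,28],[0,0,0,0,28],[0,0,0,0,8],[0,0,0,0,8],[0,0,0,0,8],[0,0,0,0,8]]], "grip_force": 25}}

```text
time: 14.92
tool_pos: [0.6004, 0.1662, 0.2049]
tool_rot: [-0.231, -3.132, 0.001]
wrist_force: [-0.4, -3.9, -6.3]
opening: 0.0132
grasp_force: 26.3
```

```bash
python3 st.py
python3 - <<'E'
import numpy as np
a=np.linspace(1.7346,-0.03,16);x=42*np.cos(a);y=42*np.sin(a);dx=np.diff(x);dy=np.diff(y)
print(np.c_[-.866*dx,dy,-.5*dx].__truediv__(400).round(4).tolist())
E
```

```text
grasp in lugs [0.0506 0.0412 0.0468 1.    ] F lugs [-3.0208 -3.9281 -5.5759] M [-0.3301  0.0404 -0.0025] 14.9167 0.013226486344089447
[[-0.0106, 0.0013, -0.0061], [-0.0107, -0.0002, -0.0062], [-0.0106, -0.0016, -0.0061], [-0.0104, -0.003, -0.006], [-0.01, -0.0044, -0.0058], [-0.0095, -0.0057, -0.0055], [-0.0088, -0.007, -0.0051], [-0.008, -0.0081, -0.0046], [-0.0072, -0.0092, -0.0041], [-0.0062, -0.0101, -0.0036], [-0.0051, -0.0108, -0.003], [-0.004, -0.0115, -0.0023], [-0.0028, -0.0119, -0.0016], [-0.0016, -0.0122, -0.0009], [-0.0003, -0.0123, -0.0002]]
```

Gripped: the opening is 13 mm, which fits the 14 mm post. Sweeping the first half of the arc.

{"op": "carry_out", "data": {"steps": [[[-0.0106,0.0013,-0.0061,0,8],[-0.0107,-0.0002,-0.0062,0,8],[-0.0106,-0.0016,-0.0061,0,8],[-0.0104,-0.003,-0.006,0,8],[-0.01,-0.0044,-0.0058,0,8],[-0.0095,-0.0057,-0.0055,0,8],[-0.0088,-0.007,-0.0051,0,8],[0,0,0,0,8]]]}}

```text
time: 15.58
tool_pos: [0.6286, 0.1548, 0.2222]
tool_rot: [0.229, 3.13, 0.004]
wrist_force: [5.2, 3.9, -7.7]
opening: 0.0132
grasp_force: 25.0
```

```bash
python3 st.py
```

```text
grasp in lugs [0.085  0.0342 0.047  1.    ] F lugs [ 0.1078  4.6516 -8.9683] M [ 0.5703 -0.8046 -0.1461] 15.5833 0.013200026741338702
```

{"op": "carry_out", "data": {"steps": [[[-0.008,-0.0081,-0.0046,0,8],[-0.0072,-0.0092,-0.0041,0,8],[-0.0062,-0.0101,-0.0036,0,8],[-0.0051,-0.0108,-0.003,0,8],[-0.004,-0.0115,-0.0023,0,8],[-0.0028,-0.0119,-0.0016,0,8],[-0.0016,-0.0122,-0.0009,0,8],[-0.0003,-0.0123,-0.0002,0,8],[0,0,0,0,8],[0,0,0,0,8]]]}}

```text
time: 16.42
tool_pos: [0.6397, 0.1183, 0.2335]
tool_rot: [0.23, 3.12, 0.005]
wrist_force: [14.5, 2.2, -1.5]
opening: 0.0129
grasp_force: 27.8
```

```bash
python3 st.py
```

```text
grasp in lugs [ 0.1048 -0.0003  0.0486  1.    ] F lugs [11.3241  4.3884 -8.3262] M [ 0.4983 -2.176  -0.2266] 16.4167 0.012911791481834644
```

{"op": "carry_out", "data": {"steps": [[[0,-0.004,0,0,8],[0,-0.004,0,0,8],[0,0,0,0,8]]]}}

```text
time: 16.67
tool_pos: [0.6396, 0.1178, 0.2336]
tool_rot: [0.226, 3.118, 0.012]
wrist_force: [18.0, 13.9, -3.0]
opening: 0.0129
grasp_force: 27.9
```

```bash
python3 st.py
```

```text
grasp in lugs [ 0.1049 -0.0008  0.0487  1.    ] F lugs [ 12.1316  16.442  -10.4115] M [ 2.0629 -2.8527 -0.3224] 16.6667 0.0129071538182566
```

The keeper is at its stop: the y reaction has risen to 16 N with almost no further motion. Releasing and rising.

{"op": "carry_out", "data": {"steps": [[[0,0.006,0,0,8],[0,0,0,0,30],[0,0,0,0,30],[0,0,0,0,30],[0,0,0,0,30],[0,0,-0.03,0,30],[0,0,-0.04,0,30],[0,0,-0.06,0,30],[0,0,-0.06,0,30],[0,0,-0.06,0,30],[0,0,0,0,30],[0,0,0,0,30]]]}}

```text
time: 17.67
tool_pos: [0.6363, 0.1174, 0.3328]
tool_rot: [0.23, 3.128, 0.002]
wrist_force: [-0.1, 0.4, -1.1]
opening: 0.0302
grasp_force: 0.0
```

```bash
python3 st.py
python3 - <<'E'
from h import *
W=read_camera('wrist');s=get_state();A=read_camera('top');B=read_camera('side')
F,L=fixT(.6284,.1203,-.1502)
P=lambda k,z:(L@[.058+.042*np.cos(k),.042*np.sin(k),z,1])[:3]
g0=cv2.cvtColor(cv2.imread('pics/side5.png'),cv2.COLOR_BGR2GRAY);g=cv2.cvtColor(B['img'],cv2.COLOR_RGB2GRAY)
# dark bar/post row profile in wrist view at the post axis for candidate angles
for n,c,st in(('side',B,None),('wrist',W,s)):
    im=cv2.cvtColor(c['img'],cv2.COLOR_RGB2GRAY)
    for k in(-.15,0,.15,.3,.5,1.7):
        q=proj(c,[P(k,z) for z in np.arange(.022,.064,.005)],st);print(n,k,q[-1].round(),[int(cv2.getRectSubPix(im,(1,1),tuple(map(float,p)))[0,0]) for p in q])
q=proj(B,[(L@[0,0,z,1])[:3] for z in np.arange(.03,.066,.002)]);print([int(cv2.getRectSubPix(g,(1,1),tuple(map(float,p)))[0,0]) for p in q])
E
```

```text
grasp in lugs [ 0.1517 -0.0017  0.1362  1.    ] F lugs [-0.6919  0.3337 -0.9236] M [-0.0466  0.0251 -0.0149] 17.6667 0.030189691293577122
side -0.15 [265. 126.] [116, 121, 115, 119, 118, 119, 116, 133, 184]
side 0 [265. 126.] [120, 118, 119, 119, 120, 120, 117, 175, 140]
side 0.15 [264. 125.] [116, 112, 115, 114, 115, 111, 129, 181, 60]
side 0.3 [263. 125.] [107, 106, 106, 104, 106, 102, 159, 135, 30]
side 0.5 [262. 124.] [98, 96, 116, 87, 106, 103, 130, 42, 29]
side 1.7 [247. 130.] [41, 40, 24, 16, 10, 28, 61, 101, 67]
wrist -0.15 [272. 213.] [124, 122, 120, 118, 116, 109, 154, 153, 171]
wrist 0 [282. 213.] [144, 143, 156, 207, 218, 213, 210, 206, 204]
wrist 0.15 [291. 213.] [121, 116, 111, 116, 120, 115, 130, 125, 130]
wrist 0.3 [301. 211.] [95, 98, 98, 98, 99, 106, 144, 169, 206]
wrist 0.5 [312. 206.] [96, 94, 106, 122, 137, 151, 150, 153, 153]
wrist 1.7 [342. 147.] [138, 134, 125, 155, 153, 159, 158, 154, 159]
[64, 78, 75, 62, 51, 50, 55, 58, 56, 62, 76, 107, 143, 177, 198, 205, 208, 209]
```

The wrist view is symmetric about angle 0, with the post there, and the pin end's edge is still at about 52 mm. Handing in.

```bash
python3 -c "
from station import robot
print(robot.finish_job())"
```

```text
the job is handed in; nothing more can be done
None
```

I threaded the pin through all three lugs with its collar on the top lug, swung the keeper across to its stop and released it, then handed the job in at about 18 s; the hand-in returned no verdict.

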